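# Slide a lopsided parts case onto a rocking scale until the pan is level

## Robot

A 6-joint arm with a two-finger parallel gripper is mounted at the origin on the work surface. World frame = base frame: x ahead of the robot, y to its left, z up, the work surface at z = 0. Lengths are in mm, angles in rad, forces in N, time in s.
With the tool pointing down it reaches from about 350 to 975 mm from the base axis. Payload 4.9 kg.
Tool frame: the origin (TCP) lies midway between the tips of the shut fingers; the grasp point (between the pads) lies r.hold_point_z behind it (r.hold_point_z is the distance from the TCP to the grasp point, in mm); z points along the fingers, y is the line along which they close (so a half turn about z gives the same grasp; the last joint's range is limited). The gripper opens to 85 mm and grips with 20 to 120 N. Pads are 22 mm wide; open, the fingers measure 114 mm over their backs; the gripper's body (76 mm by 85 mm) begins 54 mm behind the grasp point. The pads swing forward as they close: fully open they stand 13 mm farther back than shut.
Start: joints at [-1.407, 0.053, 1.613, -0, 1.476, -0.119], TCP at [174.399, -600.156, 231.304] pointing down, gripper open.
Joint ranges: [-3.01, 3.01], [-1.01, 2.22], [0.06, 2.58], [-1.02, 4.17], [0.09, 2.62], [-3.14, 3.14]. Speed limits (rad/s): [2.57, 2.57, 3.14, 3.14, 3.14, 3.14].

## Interface

Orientations are given as a rotation vector (axis times angle).
In Python, from cell import r gives the robot as it stands.
- The arm moves only by the tool play_rows, never from a script. Its argument "rows" is a list of rows, each an object of numbers: "dx", "dy", "dz": the shift along the tool's x, y, z in mm; "twist": the turn about the tool's z in rad. In form: [{"dx": .., "dy": .., "dz": .., "twist": ..}, ...]. A call has 1 to 20 rows; each row shifts and turns the commanded pose from where the row before left it, along the tool's axes as they then stand; what a row does not reach is not made up. A row lasts 1/8 s, in which the tool goes at most 62.5 mm and 10.7 degrees, less where a joint would pass 70% of its speed; a pose out of reach is approached as far as the arm can. A call with a gripper value outside its range is refused whole. "hand" is the finger opening in mm, from 0 to 85.4, set as the call begins (left out, the last holds). The fingers move at their own pace and stop on an object; "force" is the grip in N (left out, the last holds). Time passes only in rows, so rows that do not move let the fingers close. It gives the time, the measured TCP pose, the force, the opening and the grip force at its end, in the units of the state.
- r.get_obs(): the state, without advancing time (a new reading comes with each control period).
- r.grab_frame(name): name is "side" or "top" or "wrist"; returns a dict with "pixels" (384x512x3 uint8, blue, green, red), "K" (3x3 intrinsics, pixels), "R" (3x3) and "t" (3): a world point X has camera coordinates R X + t. Camera axes: x right, y down, z forward; pixel columns grow to the right and rows downward; lengths in mm; the calibration is good to about 2 mm. A picture is of the moment at which its call begins. There is no depth.
- r.close_job(): hands the job in; it is judged then, once.
The state is a dict: "clock": time; "joint_positions": joint angles; "joint_velocities": joint speeds; "effort": joint torques, N m; "ee_pos": TCP position; "orientation": TCP orientation; "contact_force": force on the tool from outside, world axes, zero at the start; "torque": the same for the moment, N m; "opening": finger opening in mm; "finger_force": force on a finger pad.
Only numpy, scipy, OpenCV 4.12 (cv2) and the standard library are available. Lean on these libraries where they do the work, as an engineer would, in place of code of your own. Each camera call takes 0.05 s, during which the arm holds its last target. There are 200 camera calls.

## Task

Weigh the blue parts case: it is too wide to grip, so slide it gently from the scale's loading ledge onto the sprung steel pan. What is inside lies towards one unknown end of the case or near its middle, so nudge it along the pan until the pan rests level with its needle at the red mark, and leave the case flat on the pan alone, squarely aligned with it and in the middle of its width. Do not press the pan down hard, slide the case rather than lifting or tipping it, and leave the other things on the bench alone.

Things in the scene. Friction and masses are not known exactly. Their poses are not given: they have to be found in the camera images.
- case: closed blue plastic case, solid box 92 (own x) x 110 (own y) x 40 mm with a grey lid plate on top to 45 mm; origin at the centre of its underside. About 0.6 kg, mostly a dense load hidden inside: the centre of mass lies up to 25 mm from the middle along the case's own y, either way, and cannot be seen. It starts on the ledge with its y roughly along the ledge's y.
- scale: the fixed bench scale, 150 (x) x 370 (y) mm; origin on the table under its middle. Its -y part is the white loading ledge: flat top 60 mm above the table, 150 mm wide in x, from y = -190 to y = +16 mm. The pan follows at its +y end, centred at y = +103 mm. A dial on a post stands beside the pan at x = +110 to +115 mm, y = 58 to 148 mm, up to 168 mm above the table.
- ledge_mid (a point): middle of the ledge's top surface; axes as the scale's
- pan_mid (a point): middle of the top surface of the steel pan, a flat plate 134 (x) x 166 (y) x 6 mm without rim; axes turn with the pan. Empty and level, its top is 60 mm above the table, flush with the ledge, with a 4 mm gap between (ledge edge to pan edge).
- rock (a joint): tilt of the pan in rad about the pivot along the scale's x through the pan's middle; 0 = level, positive = +y end (far from the ledge) up, ledge end down; stops at -0.12 and +0.12. It is sprung: with the case on it, it tilts about 0.005 rad for each mm that the case's centre of mass is off the pivot.
- sink (a joint): how far the pan is pressed down on its spring, in m; 0 = empty, about 4 mm under the case (1.5 N per mm), stop at 14 mm
- needle_tip (a point): tip of the black upright needle fixed to the pan, 125 mm from the pan's middle along +x and 99 mm above its top; it swings along y as the pan tilts
- level_mark (a point): centre of the red mark on the dial, just behind the needle tip when the pan is level
- weight: bystander, leave alone: brass check weight, 42 mm across, 60 mm tall; origin under its middle
- meter: bystander, leave alone: yellow multimeter lying flat, 130 x 70 x 38 mm; origin under its middle
- flux: bystander, leave alone: white bottle with red cap, 48 mm across, 120 mm tall; origin under its middle
- tape: bystander, leave alone: roll of black tape, 90 mm across, 24 mm tall; origin under its middle
- driver: bystander, leave alone: red screwdriver, 180 mm long, lying; origin under its middle
- mug: bystander, leave alone: blue mug, 76 mm across, 90 mm tall; origin under its middle
- bin: bystander, leave alone: red open bin 120 x 100 x 50 mm; origin under its middle
Things that resemble listed ones, but are neither listed nor needed, are in the scene too. What is meant by the case is not green, and is the larger of those in its own colour.

How it is judged:
By the outcome, as a careful person would: the job done as asked, in the order asked, and still so for the second after the job is handed in, with the robot touching nothing.
It also fails if it takes over 64 s, if anything falls off the work surface, if the arm or the gripper's body presses on something with over 40 N, if the wrist force passes 120 N, or if a joint passes its speed limit or range.

## Working session

There is one attempt and no reset: what is moved stays moved. The work goes in short steps, Python scripts to look and compute and a tool call to move; the robot and the scene stay as the last step left them, time stands still between calls to the robot, and variables do not carry over. Pictures are saved under pics/ and viewed, at most 10 in all, crops included, and the job is handed in when it is done.

Besides the shell and the picture viewer there is one more tool, called after "Call:" by a JSON object that holds its "name" and its "arguments". play_rows: Moves the arm, as the interface text tells. Its arguments: {"type":"object","properties":{"rows":{"type":"array","items":{"type":"object","properties":{"dx":{"type":"number"},"dy":{"type":"number"},"dz":{"type":"number"},"twist":{"type":"number"}}}},"hand":{"type":"number"},"force":{"type":"number"}},"required":["rows"]}

```bash
mkdir -p pics; ls
python3 - <<'E'
from cell import r
import cv2,numpy as np
o=r.get_obs();print({k:np.round(v,3) for k,v in o.items()}, r.hold_point_z)
for n in("side","top"):
    f=r.grab_frame(n);cv2.imwrite(f"pics/{n}0.png",f["pixels"]);print(n,f["K"].tolist(),np.round(f["R"],4).tolist(),f["t"])
E
```

```text
pics
{'clock': np.float64(0.0), 'joint_positions': array([-1.407,  0.053,  1.614, -0.   ,  1.476, -0.119]), 'joint_velocities': array([ 0.002, -0.001, -0.001, -0.   , -0.002, -0.   ]), 'effort': array([-2.0000e-03, -3.9368e+01, -3.7018e+01, -0.0000e+00,  7.0000e-03,
        0.0000e+00]), 'ee_pos': array([ 174.304, -599.564,  230.057]), 'orientation': array([-3.108, -0.442,  0.   ]), 'contact_force': array([ 0.165,  0.166, -0.22 ]), 'torque': array([ 0.023, -0.011, -0.018]), 'finger_force': np.float64(0.0), 'opening': np.float64(85.108)} 18.700000000000003
side [[347.83200887929553, 0.0, 258.9498601497524], [0.0, 347.83200887929553, 188.58757541130862], [0.0, 0.0, 1.0]] [[-0.9474, -0.3202, -0.0014], [-0.1707, 0.509, -0.8437], [0.2708, -0.799, -0.5369]] [ 503.53505684  190.11296305 1028.04367254]
top [[350.2490182636676, 0.0, 253.58516330455058], [0.0, 350.2490182636676, 189.6414509259505], [0.0, 0.0, 1.0]] [[0.0265, -0.9995, -0.0142], [-0.9817, -0.0233, -0.189], [0.1886, 0.0189, -0.9819]] [  -4.71810227  533.12413319 1135.98217722]
```

View pics/side0.png

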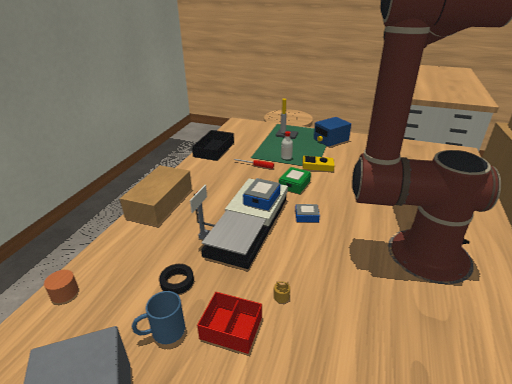

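View pics/top0.png

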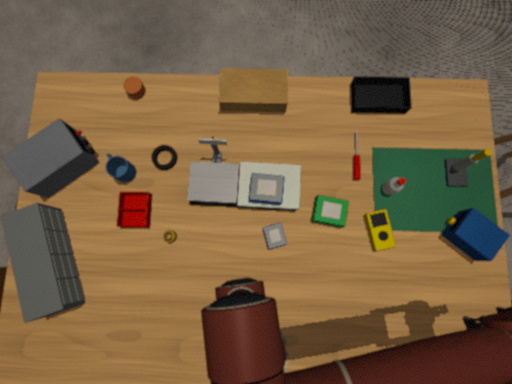

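The pictures show the scale with its white ledge to the right (-y) and the steel pan to the left. In the top view the blue case is on the ledge at about (267,188), the pan at (213,184) and the needle and dial at (215,148). I'll get rough world points and the wrist camera mounting.

```bash
cat > h.py <<'E'
from cell import r
import cv2,numpy as np
from scipy.spatial.transform import Rotation as Ro
def back(f,uv,z):
    "world point at height z seen at pixel uv"
    K,R,t=f["K"],f["R"],f["t"]
    d=R.T@np.linalg.inv(K)@np.array([uv[0],uv[1],1.]); c=-R.T@t
    return c+d*(z-c[2])/d[2]
def proj(f,X):
    p=(np.atleast_2d(X)@f["R"].T+f["t"])@f["K"].T
    return p[:,:2]/p[:,2:]
E
python3 - <<'E'
from h import *
f=r.grab_frame("top")
for n,uv,z in[("case",(267,187),105),("pan tl",(190,164),60),("pan bl",(189,203),60),("ledge tr",(301,164),60),("ledge br",(299,210),60),("small",(275,235),20),("green",(331,210),40)]: print(n,back(f,uv,z).round())
w=r.grab_frame("wrist");o=r.get_obs();T=Ro.from_rotvec(o["orientation"]).as_matrix()
print(T.round(3)); print("cam in tool",(T.T@(-w["R"].T@w["t"]-o["ee_pos"])).round(1),(w["R"]@T).round(3),w["K"].tolist())
E
```

```text
case [532. -36. 105.]
pan tl [615. 228.  60.]
pan bl [481. 223.  60.]
ledge tr [ 624. -150.   60.]
ledge br [ 466. -144.   60.]
small [384. -67.  20.]
green [ 471. -254.   40.]
[[ 0.96   0.279 -0.   ]
 [ 0.279 -0.96   0.001]
 [ 0.    -0.001 -1.   ]]
cam in tool [  65.3    1.3 -142.2] [[ 0.001  1.     0.   ]
 [-0.966  0.001 -0.259]
 [-0.259  0.     0.966]] [[318.4467683428837, 0.0, 252.5597990145668], [0.0, 318.4467683428837, 192.79232140432194], [0.0, 0.0, 1.0]]
```

Call:
{"name": "play_rows", "arguments": {"rows": [{"dz": -30, "twist": -0.184}, {"dz": -40, "twist": -0.184}, {"twist": -0.184}, {"twist": -0.184}, {"twist": -0.184}, {"twist": -0.184}, {"twist": -0.184}, {"dx": 40, "dy": 32}, {"dx": 47, "dy": 37}, {"dx": 47, "dy": 37}, {"dx": 47, "dy": 37}, {"dx": 47, "dy": 37}, {"dx": 47, "dy": 37}, {"dx": 47, "dy": 37}, {"dx": 47, "dy": 37}, {"dx": 47, "dy": 37}, {"dx": 47, "dy": 37}, {}], "hand": 50}}

```text
schema error: expected keys dx, dy, dz, twist
```

Run:
```python
from h import *
o=r.get_obs();print(o["clock"],o["ee_pos"],Ro.from_rotvec(o["orientation"]).as_matrix().round(3).tolist(),o["opening"],o["contact_force"],o["joint_positions"])
w=r.grab_frame("wrist");t=r.grab_frame("top");s=r.grab_frame("side")
import pickle;pickle.dump((w,t,s),open("v1.pkl","wb"))
a=cv2.resize(t["pixels"][125:225,175:315],None,fx=5,fy=5,interpolation=cv2.INTER_CUBIC)
cv2.imwrite("pics/w1.png",cv2.resize(w["pixels"],(768,576)));cv2.imwrite("pics/t1.png",a)
```

```text
0.2 [ 174.3317186  -599.78462376  230.49685212] [[0.96, 0.279, -0.0], [0.279, -0.96, 0.001], [0.0, -0.001, -1.0]] 85.4020342327637 [0.69466428 0.30300325 0.69054547] [-1.40699386e+00  5.31635732e-02  1.61376838e+00 -3.33276536e-05
  1.47598988e+00 -1.19022344e-01]
```

View pics/w1.png

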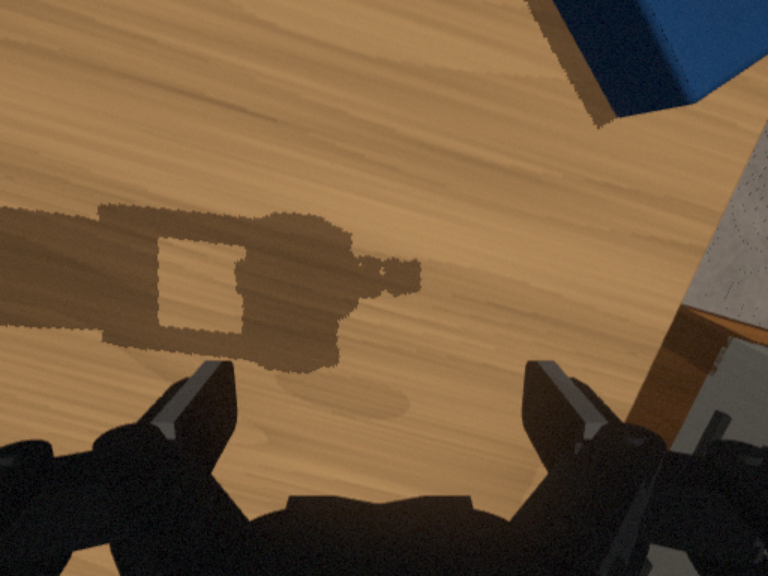

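The arm hasn't moved, because every row needs all four keys. The picture shows only the start pose: fingers in the lower third and a blue box at the top right.

Call:
{"name": "play_rows", "arguments": {"rows": [{"dx": 0, "dy": 0, "dz": -30, "twist": -0.184}, {"dx": 0, "dy": 0, "dz": -40, "twist": -0.184}, {"dx": 0, "dy": 0, "dz": 0, "twist": -0.184}, {"dx": 0, "dy": 0, "dz": 0, "twist": -0.184}, {"dx": 0, "dy": 0, "dz": 0, "twist": -0.184}, {"dx": 0, "dy": 0, "dz": 0, "twist": -0.184}, {"dx": 0, "dy": 0, "dz": 0, "twist": -0.184}, {"dx": 40, "dy": 32, "dz": 0, "twist": 0}, {"dx": 47, "dy": 37, "dz": 0, "twist": 0}, {"dx": 47, "dy": 37, "dz": 0, "twist": 0}, {"dx": 47, "dy": 37, "dz": 0, "twist": 0}, {"dx": 47, "dy": 37, "dz": 0, "twist": 0}, {"dx": 47, "dy": 37, "dz": 0, "twist": 0}, {"dx": 47, "dy": 37, "dz": 0, "twist": 0}, {"dx": 47, "dy": 37, "dz": 0, "twist": 0}, {"dx": 47, "dy": 37, "dz": 0, "twist": 0}, {"dx": 47, "dy": 37, "dz": 0, "twist": 0}, {"dx": 0, "dy": 0, "dz": 0, "twist": 0}, {"dx": 0, "dy": 0, "dz": 0, "twist": 0}], "hand": 50}}

```text
clock: 2.72
ee_pos: [539.3, -137.2, 301.2]
orientation: [-2.221, -2.222, 0.001]
contact_force: [0.7, -0.1, -1.1]
opening: 49.8
finger_force: 0.0
```

Run:
```python
from h import *
o=r.get_obs();print(o["clock"],o["ee_pos"],Ro.from_rotvec(o["orientation"]).as_matrix().round(3).tolist(),o["opening"],o["contact_force"],o["joint_positions"])
w=r.grab_frame("wrist");t=r.grab_frame("top");s=r.grab_frame("side")
import pickle;pickle.dump((w,t,s),open("v1.pkl","wb"))
cv2.imwrite("pics/w1b.png",cv2.resize(w["pixels"],(768,576)))
```

```text
2.725 [ 539.29700128 -137.16781483  301.18662582] [[-0.001, 1.0, -0.0], [1.0, 0.001, -0.0], [-0.0, -0.0, -1.0]] 49.78682992761063 [ 0.6572748  -0.09874347 -1.12642393] [-3.82545472e-01 -1.42685747e-01  1.68677669e+00 -5.09991172e-04
  1.59780685e+00 -3.83092851e-01]
```

View pics/w1b.png

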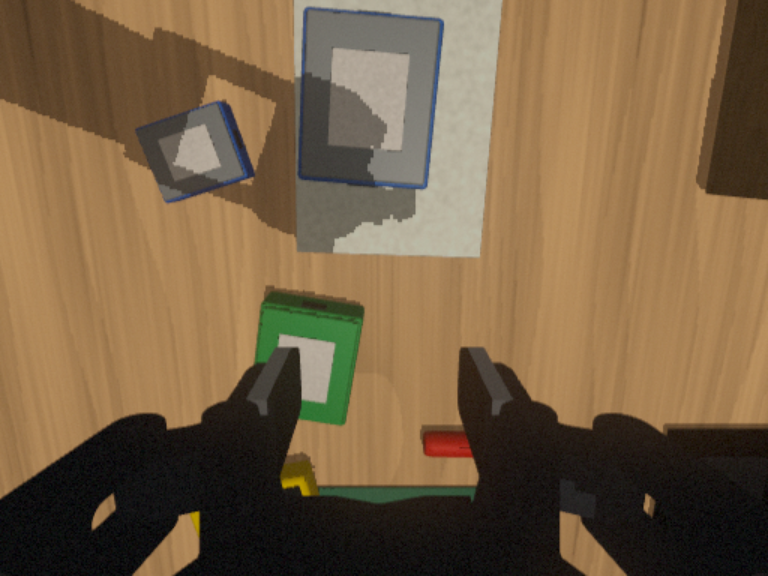

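The wrist view shows the case's top outline with corners at about (304,7), (443,19), (427,188) and (300,178), in x1.5 pixels. The ledge's near corners are at (297,251) and (480,257). Next is a second viewpoint towards the pan.

Call:
{"name": "play_rows", "arguments": {"rows": [{"dx": 50, "dy": 0, "dz": -10, "twist": 0}, {"dx": 55, "dy": 0, "dz": -10, "twist": 0}, {"dx": 50, "dy": 0, "dz": -10, "twist": 0}, {"dx": 0, "dy": 0, "dz": 0, "twist": 0}, {"dx": 0, "dy": 0, "dz": 0, "twist": 0}]}}

```text
clock: 3.5
ee_pos: [539.2, 16.7, 331.2]
orientation: [2.223, 2.22, -0.001]
contact_force: [0.2, -0.9, -0.4]
opening: 50.0
finger_force: 0.0
```

Run:
```python
from h import *
import pickle
w=r.grab_frame("wrist");pickle.dump(w,open("v2.pkl","wb"))
cv2.imwrite("pics/w2.png",cv2.resize(w["pixels"],(768,576)))
f=pickle.load(open("v1.pkl","rb"))[0]
for n,uv,z in[("TL",(304,7),100),("TR",(443,19),100),("BR",(427,188),100),("BL",(300,178),100),("lBL",(297,251),60),("lBR",(480,257),60),("lTR",(501,0),60)]: print(n,back(f,np.array(uv)/1.5,z).round(1))
```

```text
TL [491.1  22.5 100. ]
TR [580.7  15.7 100. ]
BR [573.3 -91.3 100. ]
BL [484.1 -84.6 100. ]
lBL [ 472.8 -143.9   60. ]
lBR [ 622.  -148.5   60. ]
lTR [626.4  38.3  60. ]
```

View pics/w2.png

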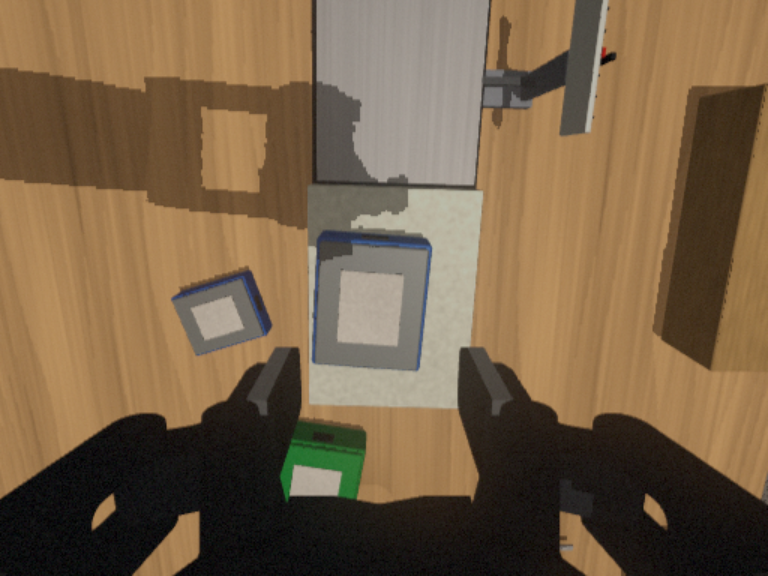

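This view shows the pan's ledge-side corners at (314,184) and (475,186), and the ledge corners at (307,186), (482,190), (309,403) and (457,408). The case top corners are at (313,362), (419,370), (430,247) and (319,238). The dial plate stands at (585,70) with its red mark near (604,52).

Run:
```python
from h import *
import pickle
a=pickle.load(open("v1.pkl","rb"))[0];f=pickle.load(open("v2.pkl","rb"))
for n,uv,z in[("TL",(319,239),100),("TR",(430,248),100),("BR",(419,370),100),("BL",(313,362),100),("lBL",(309,403),60),("lBR",(457,408),60),("lTR",(482,190),60),("lTL",(307,185),60),("pBL",(314,184),60),("pBR",(475,186),60),("pTR",(490,1),60),("pTL",(313,1),60)]: print(n,back(f,np.array(uv)/1.5,z).round(1))
P=lambda f:f["K"]@np.c_[f["R"],f["t"]]
u1=np.array([(427,188),(300,178),(297,251),(480,257)]).T/1.5;u2=np.array([(419,370),(313,362),(309,403),(457,408)]).T/1.5
X=cv2.triangulatePoints(P(a),P(f),u1,u2);print("triang",(X[:3]/X[3]).T.round(1))
```

```text
TL [492.4  21.5 100. ]
TR [580.   14.3 100. ]
BR [573.5 -90.3 100. ]
BL [483.9 -83.1 100. ]
lBL [ 472.6 -143.    60. ]
lBR [ 614.5 -148.2   60. ]
lTR [627.  57.  60.]
lTL [478.6  61.2  60. ]
pBL [484.6  62.   60. ]
pBR [620.9  60.4  60. ]
pTR [625.2 200.   60. ]
pTL [488.7 200.1  60. ]
triang [[ 573.7  -91.5   97.6]
 [ 483.4  -84.8   96.1]
 [ 472.3 -144.3   57.5]
 [ 617.8 -147.5   62.3]]
```

Call:
{"name": "play_rows", "arguments": {"rows": [{"dx": -25, "dy": -40, "dz": 0, "twist": 0.1}, {"dx": -28, "dy": -37, "dz": 0, "twist": 0}, {"dx": 0, "dy": 0, "dz": 20, "twist": 0.175}, {"dx": 0, "dy": 0, "dz": 20, "twist": 0.175}, {"dx": 0, "dy": 0, "dz": 20, "twist": 0.175}, {"dx": 0, "dy": 0, "dz": 20, "twist": 0.175}, {"dx": 0, "dy": 0, "dz": 20, "twist": 0.175}, {"dx": 0, "dy": 0, "dz": 20, "twist": 0.175}, {"dx": 0, "dy": 0, "dz": 20, "twist": 0.175}, {"dx": 0, "dy": 0, "dz": 20, "twist": 0.175}, {"dx": 0, "dy": 0, "dz": 20, "twist": 0.1}, {"dx": 0, "dy": 0, "dz": 0, "twist": 0}, {"dx": 0, "dy": 0, "dz": 0, "twist": 0}]}}

```text
clock: 5.18
ee_pos: [460.0, -32.2, 151.9]
orientation: [3.141, -0.046, 0.001]
contact_force: [0.7, -0.0, -0.6]
opening: 50.0
finger_force: 0.0
```

```bash
cat >> h.py <<'E'
S0=np.array([552.7,43.6]);ys=-0.029
ex=np.array([np.cos(ys),np.sin(ys)]);ey=np.array([-ex[1],ex[0]])
def toS(p): d=np.asarray(p)[:2]-S0; return np.array([d@ex,d@ey]).round(1)
def st():
    o=r.get_obs();T=Ro.from_rotvec(o["orientation"]).as_matrix()
    print(o["clock"],"scale xy",toS(o["ee_pos"]),"z",o["ee_pos"][2].round(1),"yaw rel",round(np.arctan2(T[1,0],T[0,0])-ys,4),"F",o["contact_force"].round(1),o["opening"].round(1))
E
python3 -c "
from h import *
st()"
```

```text
Traceback (most recent call last):
  File "h.py", line 17, in st
    print(o["clock"],"scale xy",toS(o["ee_pos"]),"z",o["ee_pos"][2].round(1),"yaw rel",round(np.arctan2(T[1,0],T[0,0])-ys,4),"F",o["contact_force"].round(1),o["opening"].round(1))
                                                                                                                                                             ^^^^^^^^^^^^^^^^^^
AttributeError: 'float' object has no attribute 'round'
```

Call:
{"name": "play_rows", "arguments": {"rows": [{"dx": 0, "dy": 0, "dz": 40, "twist": 0}, {"dx": 0, "dy": 0, "dz": 41, "twist": 0}, {"dx": 0, "dy": 0, "dz": 0, "twist": 0}, {"dx": 4, "dy": 0, "dz": 0, "twist": 0}, {"dx": 4, "dy": 0, "dz": 0, "twist": 0}, {"dx": 4, "dy": 0, "dz": 0, "twist": 0}, {"dx": 4, "dy": 0, "dz": 0, "twist": 0}, {"dx": 3, "dy": 0, "dz": 0, "twist": 0}, {"dx": 3, "dy": 0, "dz": 0, "twist": 0}, {"dx": 3, "dy": 0, "dz": 0, "twist": 0}, {"dx": 0, "dy": 0, "dz": 0, "twist": 0}]}}

```text
clock: 6.55
ee_pos: [485.2, -31.9, 70.2]
orientation: [-3.141, 0.046, -0.001]
contact_force: [-1.5, -1.1, -0.0]
opening: 50.5
finger_force: 0.6
```

```bash
sed -i 's/,o\["opening"\].round(1))/,round(float(o["opening"]),1))/' h.py; python3 -c "
from h import *
st()
f=r.grab_frame('wrist');cv2.imwrite('pics/w3.png',cv2.resize(f['pixels'],(768,576)))
import pickle;pickle.dump(f,open('v3.pkl','wb'))"
```

```text
6.55 scale xy [-65.3 -77.4] z 70.2 yaw rel -0.0001 F [-1.5 -1.1 -0. ] 50.5
```

View pics/w3.png

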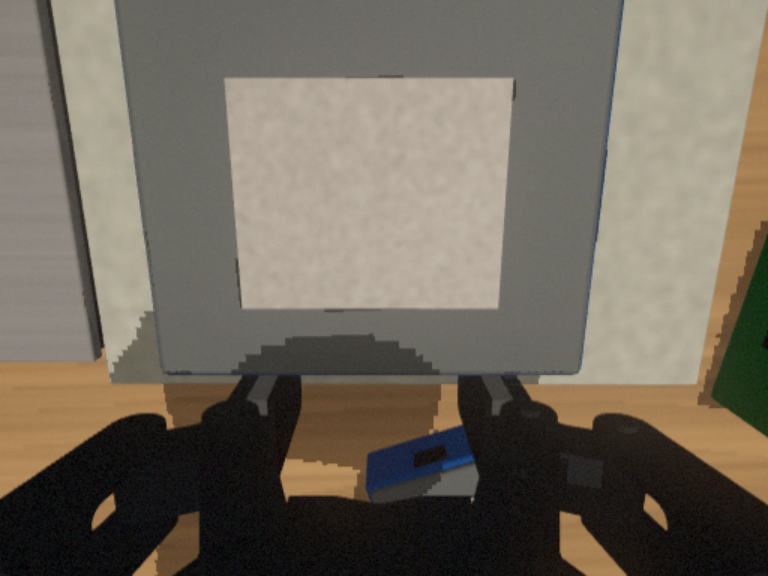

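The fingers are in contact and the case now looks square to them, with its near top edge level at row 374, columns 163 to 582. The ledge edge is at row 384.

```bash
python3 -c "
from h import *
import pickle
f=pickle.load(open('v3.pkl','rb'))
for uv,z in [((163,375),100),((582,374),100),((621,30),100),((123,50),100),((112,384),60),((699,384),60),((57,60),60),((764,40),60),((102,355),60),((50,60),60)]: print(uv,toS(back(f,np.array(uv)/1.5,z)))"
```

```text
(163, 375) [-52.6 -23.5]
(582, 374) [ -52.2 -130.8]
(621, 30) [  27.4 -130.2]
(123, 50) [ 23.4 -23.6]
(112, 384) [-74.8  14.4]
(699, 384) [ -74.6 -190.6]
(57, 60) [29.  15.6]
(764, 40) [  34.5 -190.4]
(102, 355) [-63.9  16.2]
(50, 60) [29.  17.7]
```

Call:
{"name": "play_rows", "arguments": {"rows": [{"dx": 2, "dy": 0, "dz": 0, "twist": 0}, {"dx": 2, "dy": 0, "dz": 0, "twist": 0}, {"dx": 2, "dy": 0, "dz": 0, "twist": 0}, {"dx": 1, "dy": 0, "dz": 0, "twist": 0}, {"dx": 0, "dy": 0, "dz": 0, "twist": 0}, {"dx": 0, "dy": 0, "dz": 0, "twist": 0}, {"dx": -20, "dy": 0, "dz": 0, "twist": 0}, {"dx": 0, "dy": 0, "dz": -40, "twist": 0}, {"dx": 0, "dy": 0, "dz": -40, "twist": 0}, {"dx": 40, "dy": 41, "dz": 0, "twist": 0}, {"dx": 38, "dy": 41, "dz": 0, "twist": 0}, {"dx": 0, "dy": 0, "dz": 0, "twist": -0.175}, {"dx": 0, "dy": 0, "dz": 0, "twist": -0.175}, {"dx": 0, "dy": 0, "dz": 0, "twist": -0.175}, {"dx": 0, "dy": 0, "dz": 0, "twist": -0.175}, {"dx": 0, "dy": 0, "dz": 0, "twist": -0.175}, {"dx": 0, "dy": 0, "dz": 0, "twist": -0.175}, {"dx": 0, "dy": 0, "dz": 0, "twist": -0.175}, {"dx": 0, "dy": 0, "dz": 0, "twist": -0.175}, {"dx": 0, "dy": 0, "dz": 0, "twist": -0.171}]}}

```text
clock: 9.1
ee_pos: [548.3, -116.2, 150.9]
orientation: [2.246, 2.193, 0.002]
contact_force: [0.4, 0.4, 0.4]
opening: 50.1
finger_force: 0.0
```

```bash
python3 -c "
from h import *
st()
f=r.grab_frame('wrist');cv2.imwrite('pics/w4.png',cv2.resize(f['pixels'],(768,576)))
import pickle;pickle.dump(f,open('v4.pkl','wb'))"
```

```text
9.1 scale xy [   0.2 -159.9] z 150.9 yaw rel 1.5763 F [0.4 0.4 0.4] 50.1
```

View pics/w4.png

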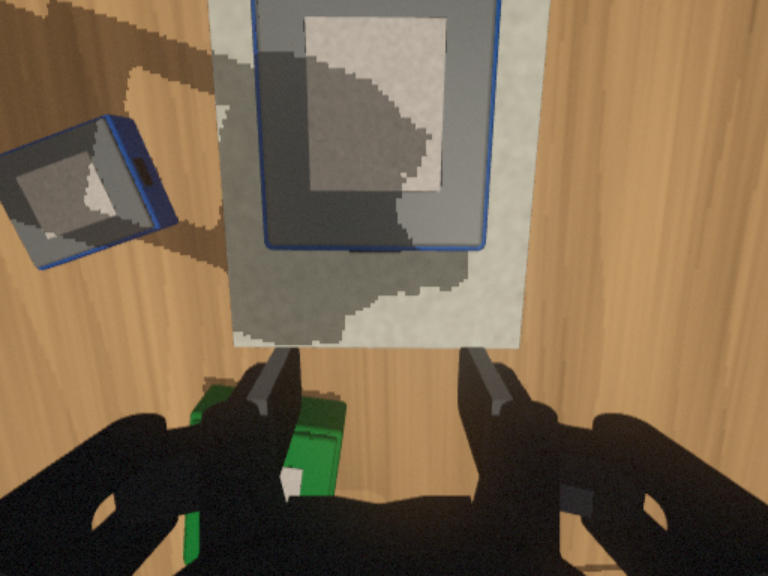

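The case's near top corners are at (264,249) and (486,249), and the ledge's near corners at (234,347) and (520,348). The case looks centred and square.

```bash
python3 -c "
from h import *
import pickle
f=pickle.load(open('v4.pkl','rb'))
for uv,z in [((264,249),100),((486,249),100),((252,5),100),((500,5),100),((234,347),60),((520,348),60),((209,10),60),((549,5),60)]: print(uv,toS(back(f,np.array(uv)/1.5,z)))"
```

```text
(264, 249) [ -46.3 -130.9]
(486, 249) [  44.6 -130.4]
(252, 5) [-45.7 -41.7]
(500, 5) [ 43.9 -41.1]
(234, 347) [ -74.5 -190.1]
(520, 348) [  75.  -189.8]
(209, 10) [-74.1 -32.6]
(549, 5) [ 74.3 -29.6]
```

Call:
{"name": "play_rows", "arguments": {"rows": [{"dx": 0, "dy": 0, "dz": 40, "twist": 0}, {"dx": 0, "dy": 0, "dz": 41, "twist": 0}, {"dx": 0, "dy": 0, "dz": 0, "twist": 0}, {"dx": 5, "dy": 0, "dz": 0, "twist": 0}, {"dx": 5, "dy": 0, "dz": 0, "twist": 0}, {"dx": 3, "dy": 0, "dz": 0, "twist": 0}, {"dx": 3, "dy": 0, "dz": 0, "twist": 0}, {"dx": 3, "dy": 0, "dz": 0, "twist": 0}, {"dx": 4, "dy": 0.1, "dz": 0, "twist": 0}, {"dx": 5, "dy": 0.1, "dz": 0, "twist": 0}, {"dx": 6, "dy": 0.1, "dz": 0, "twist": 0}, {"dx": 6, "dy": 0.1, "dz": 0, "twist": 0}, {"dx": 6, "dy": 0.1, "dz": 0, "twist": 0}, {"dx": 6, "dy": 0.1, "dz": 0, "twist": 0}, {"dx": 6, "dy": 0.1, "dz": 0, "twist": 0}, {"dx": 6, "dy": 0.1, "dz": 0, "twist": 0}, {"dx": 6, "dy": 0.1, "dz": 0, "twist": 0}, {"dx": 6, "dy": 0.1, "dz": 0, "twist": 0}, {"dx": 0, "dy": 0, "dz": 0, "twist": 0}]}}

```text
clock: 11.52
ee_pos: [550.2, -38.8, 68.8]
orientation: [-2.252, -2.188, -0.001]
contact_force: [-0.2, -0.5, 0.3]
opening: 49.6
finger_force: 0.2
```

```bash
python3 -c "
from h import *
st()"
```

```text
11.525 scale xy [ -0.1 -82.4] z 68.8 yaw rel 1.571 F [-0.2 -0.5  0.3] 49.6
```

Call:
{"name": "play_rows", "arguments": {"rows": [{"dx": 4, "dy": 0, "dz": 0, "twist": 0}, {"dx": 4, "dy": 0, "dz": 0, "twist": 0}, {"dx": 4, "dy": 0, "dz": 0, "twist": 0}, {"dx": 4, "dy": 0, "dz": 0, "twist": 0}, {"dx": 4, "dy": 0, "dz": 0, "twist": 0}, {"dx": 4, "dy": 0, "dz": 0, "twist": 0}, {"dx": 4, "dy": 0, "dz": 0, "twist": 0}, {"dx": 4, "dy": 0, "dz": 0, "twist": 0}, {"dx": 4, "dy": 0, "dz": 0, "twist": 0}, {"dx": 4, "dy": 0, "dz": 0, "twist": 0}, {"dx": 4, "dy": 0, "dz": 0, "twist": 0}, {"dx": 4, "dy": 0, "dz": 0, "twist": 0}, {"dx": 4, "dy": 0, "dz": 0, "twist": 0}, {"dx": 4, "dy": 0, "dz": 0, "twist": 0}, {"dx": 4, "dy": 0, "dz": 0, "twist": 0}, {"dx": 0, "dy": 0, "dz": 0, "twist": 0}]}}

```text
clock: 13.52
ee_pos: [552.3, 20.7, 69.2]
orientation: [-2.253, -2.189, -0.001]
contact_force: [0.0, -1.0, -0.8]
opening: 50.2
finger_force: 0.4
```

```bash
python3 -c "
from h import *
st()
f=r.grab_frame('wrist');s=r.grab_frame('side')
import pickle;pickle.dump((f,s),open('v5.pkl','wb'))
a=cv2.resize(s['pixels'][165:275,175:325],None,fx=3.8,fy=3.8,interpolation=cv2.INTER_CUBIC)
cv2.imwrite('pics/s5.png',a)"
```

```text
13.525 scale xy [  0.2 -22.9] z 69.2 yaw rel 1.571 F [ 0.  -1.  -0.8] 50.2
```

View pics/s5.png

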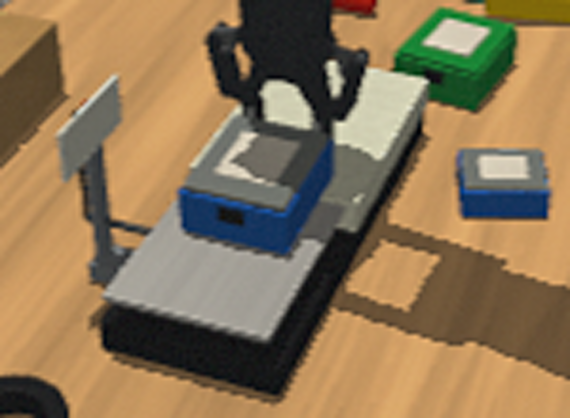

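The side crop shows the case sliding flat off the ledge, with the ledge end of the pan dipped. The fingers are behind the case.

Call:
{"name": "play_rows", "arguments": {"rows": [{"dx": 3, "dy": 0, "dz": 0, "twist": 0}, {"dx": 3, "dy": 0, "dz": 0, "twist": 0}, {"dx": 3, "dy": 0, "dz": 0, "twist": 0}, {"dx": 3, "dy": 0, "dz": 0, "twist": 0}, {"dx": 3, "dy": 0, "dz": 0, "twist": 0}, {"dx": 3, "dy": 0, "dz": 0, "twist": 0}, {"dx": 2, "dy": 0, "dz": 0, "twist": 0}, {"dx": 2, "dy": 0, "dz": 0, "twist": 0}, {"dx": 2, "dy": 0, "dz": 0, "twist": 0}, {"dx": 2, "dy": 0, "dz": 0, "twist": 0}, {"dx": 2, "dy": 0, "dz": 0, "twist": 0}, {"dx": 2, "dy": 0, "dz": 0, "twist": 0}, {"dx": 2, "dy": 0, "dz": 0, "twist": 0}, {"dx": 2, "dy": 0, "dz": 0, "twist": 0}, {"dx": 2, "dy": 0, "dz": 0, "twist": 0}, {"dx": 0, "dy": 0, "dz": 0, "twist": 0}]}}

```text
clock: 15.62
ee_pos: [553.5, 56.2, 69.4]
orientation: [2.253, 2.189, 0.0]
contact_force: [1.1, -1.9, -1.4]
opening: 49.3
finger_force: 1.1
```

```bash
python3 -c "
from h import *
st()
f=r.grab_frame('wrist');s=r.grab_frame('side')
import pickle;pickle.dump((f,s),open('v6.pkl','wb'))
a=cv2.resize(s['pixels'][165:275,175:325],None,fx=3.8,fy=3.8,interpolation=cv2.INTER_CUBIC)
b=cv2.resize(f['pixels'],(557,418))
cv2.imwrite('pics/s6.png',cv2.resize(np.hstack([a,b]),(800,297),interpolation=cv2.INTER_AREA))"
```

```text
15.625 scale xy [ 0.4 12.6] z 69.4 yaw rel 1.5709 F [ 1.1 -1.9 -1.4] 49.3
```

View pics/s6.png

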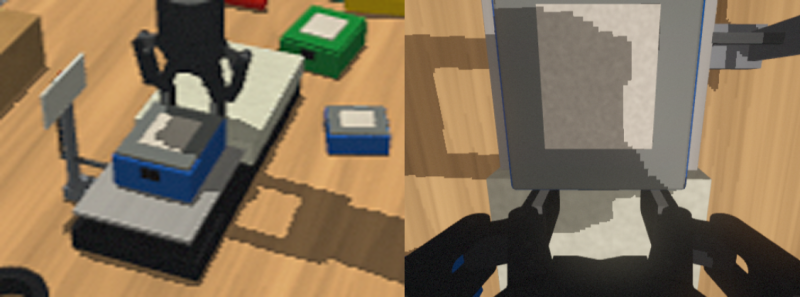

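The case is on the pan clear of the ledge, which the wrist half of the view confirms, and the pan's ledge end is still down. I've one picture view left, so I'll read the tilt numerically, from the pan's far edge in the side camera.

```bash
cat >> h.py <<'E'
def S2W(p): p=np.atleast_2d(p).astype(float); return np.c_[S0+p[:,:1]*ex+p[:,1:2]*ey,p[:,2]]
def faredge(f):
    "mean row of the bright->dark transition at the pan's +y edge, side camera"
    g=cv2.cvtColor(f["pixels"],cv2.COLOR_BGR2GRAY).astype(float)
    out=[]
    for x in np.linspace(-45,45,19):
        u,v=proj(f,S2W([x,186,56]))[0]; c=int(round(u)); v0=int(round(v))
        col=g[v0-12:v0+10,c]; hi=np.median(col[:5]); d=np.where(col<0.55*hi)[0]
        if len(d)==0 or d[0]==0: continue
        i=d[0]; out.append(v0-12+i-1+(col[i-1]-.55*hi)/(col[i-1]-col[i])-v)
    return np.median(out),np.std(out),len(out)
def dvdz(f): a=proj(f,S2W([[0,186,56],[0,186,66]]));return (a[1,1]-a[0,1])/10
E
python3 -c "
from h import *
import pickle
v1=pickle.load(open('v1.pkl','rb'))[2];print('px/mm',dvdz(v1))
e0=faredge(v1);print(e0)
for n in('v5','v6'):
    s=pickle.load(open(n+'.pkl','rb'))[1];e=faredge(s);print(n,e,'edge rise mm',(e[0]-e0[0])/dvdz(s))
"
```

```text
px/mm -0.27245132064266214
(np.float64(0.8298407913374888), np.float64(0.176965858452381), 19)
v5 (np.float64(1.0106741246708282), np.float64(0.16847823880818236), 19) edge rise mm -0.6637271308018882
v6 (np.float64(1.2923872998721322), np.float64(0.16694451072247196), 16) edge rise mm -1.697721660675316
```

Call:
{"name": "play_rows", "arguments": {"rows": [{"dx": -3, "dy": 0, "dz": 0, "twist": 0}, {"dx": -10, "dy": 0, "dz": 0, "twist": 0}, {"dx": 0, "dy": 0, "dz": -40, "twist": 0}, {"dx": 0, "dy": 0, "dz": -50, "twist": 0}, {"dx": 0, "dy": 0, "dz": -40, "twist": 0}, {"dx": 10, "dy": 50, "dz": 0, "twist": 0}, {"dx": 15, "dy": 55, "dz": 0, "twist": 0}, {"dx": 14, "dy": 45, "dz": 0, "twist": 0}, {"dx": 0, "dy": 0, "dz": 0, "twist": 0}, {"dx": 0, "dy": 0, "dz": 0, "twist": 0}]}}

```text
clock: 16.98
ee_pos: [703.6, 77.3, 199.0]
orientation: [-2.253, -2.188, 0.001]
contact_force: [-0.7, -0.2, 0.3]
opening: 50.2
finger_force: 0.0
```

```bash
python3 -c "
from h import *
import pickle
st()
w=r.grab_frame('wrist');s=r.grab_frame('side');pickle.dump((w,s),open('v7.pkl','wb'))
e0=faredge(pickle.load(open('v1.pkl','rb'))[2]);e=faredge(s);print(e,(e[0]-e0[0])/dvdz(s))
p=proj(w,S2W([[125,103,159],[115,103,159],[115,58,168],[115,148,168],[46,24,100]]));print(p.round(1))
hsv=cv2.cvtColor(w['pixels'],cv2.COLOR_BGR2HSV)
m=((hsv[...,0]<8)|(hsv[...,0]>172))&(hsv[...,1]>150)&(hsv[...,2]>60)
n,l,stt,c=cv2.connectedComponentsWithStats(m.astype('uint8'))
for i in range(1,n):
    if stt[i,4]>3: print(stt[i],c[i])
u,v=p[0].astype(int);cr=w['pixels'][max(0,v-80):v+70,u-110:u+60];print(max(0,v-80),u-110)
cv2.imwrite('pics/w7.png',cv2.resize(cr,None,fx=4,fy=4,interpolation=cv2.INTER_CUBIC))"
```

```text
16.975 scale xy [149.9  38. ] z 199.0 yaw rel 1.5706 F [-0.7 -0.2  0.3] 50.2
(np.float64(-1.081947826548685), np.float64(0.14621837390746423), 11) 7.0169915615627
[[206.9 105.6]
 [188.8 105.6]
 [189.7 188.6]
 [180.5  10. ]
 [121.6 208.9]]
[185 103  17   9 135] [192.58518519 106.82222222]
25 96
```

View pics/w7.png

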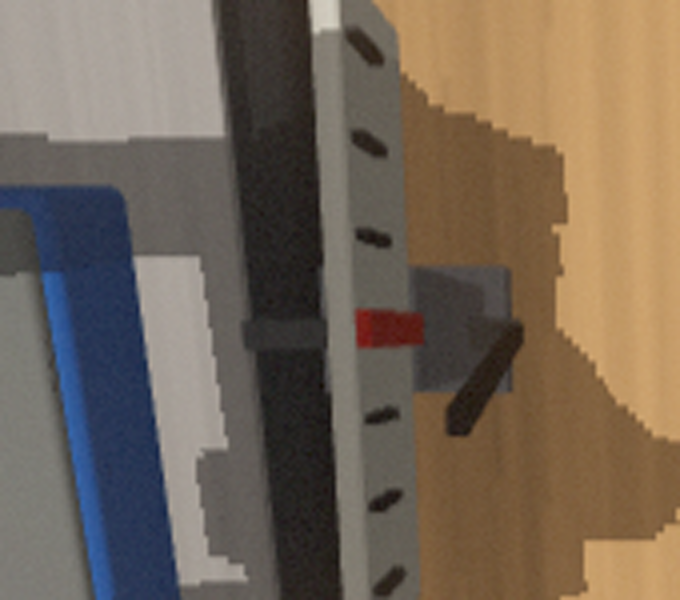

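The red mark is at about crop (390,327), full image (193,107). The needle tip is at crop (458,425), leaning about 12 mm towards the ledge. So with no contact the tilt is saturated, the centre of mass is still on the ledge side, and the case needs pushing farther.

Call:
{"name": "play_rows", "arguments": {"rows": [{"dx": -13, "dy": -50, "dz": 0, "twist": 0}, {"dx": -13, "dy": -50, "dz": 0, "twist": 0}, {"dx": -13, "dy": -50, "dz": 0, "twist": 0}, {"dx": 0, "dy": 0, "dz": 50, "twist": 0}, {"dx": 0, "dy": 0, "dz": 50, "twist": 0}, {"dx": 0, "dy": 0, "dz": 30, "twist": 0}, {"dx": 5, "dy": 0, "dz": 0, "twist": 0}, {"dx": 5, "dy": 0, "dz": 0, "twist": 0}, {"dx": 3, "dy": 0, "dz": 0, "twist": 0}, {"dx": 2, "dy": 0, "dz": 0, "twist": 0}, {"dx": 3, "dy": 0, "dz": 0, "twist": 0}, {"dx": 3, "dy": 0, "dz": 0, "twist": 0}, {"dx": 3, "dy": 0, "dz": 0, "twist": 0}, {"dx": 3, "dy": 0, "dz": 0, "twist": 0}, {"dx": 3, "dy": 0, "dz": 0, "twist": 0}, {"dx": 3, "dy": 0, "dz": 0, "twist": 0}, {"dx": 2, "dy": 0, "dz": 0, "twist": 0}, {"dx": 0, "dy": 0, "dz": 0, "twist": 0}, {"dx": -3, "dy": 0, "dz": 0, "twist": 0}, {"dx": -12, "dy": 0, "dz": 0, "twist": 0}]}}

```text
clock: 19.58
ee_pos: [552.9, 63.4, 68.6]
orientation: [-2.251, -2.189, 0.0]
contact_force: [0.5, 0.4, -0.1]
opening: 49.9
finger_force: 0.0
```

Call:
{"name": "play_rows", "arguments": {"rows": [{"dx": 0, "dy": 0, "dz": -40, "twist": 0}, {"dx": 0, "dy": 0, "dz": -50, "twist": 0}, {"dx": 0, "dy": 0, "dz": -40, "twist": 0}, {"dx": 6, "dy": 50, "dz": 0, "twist": 0}, {"dx": 6, "dy": 50, "dz": 0, "twist": 0}, {"dx": 7, "dy": 50, "dz": 0, "twist": 0}, {"dx": 0, "dy": 0, "dz": 0, "twist": 0}, {"dx": 0, "dy": 0, "dz": 0, "twist": 0}]}}

```text
clock: 20.58
ee_pos: [703.3, 77.3, 198.3]
orientation: [-2.252, -2.188, 0.002]
contact_force: [-0.5, 0.0, 0.2]
opening: 49.7
finger_force: 0.0
```

```bash
cat >> h.py <<'E'
import pickle
from scipy.optimize import minimize
def needlepts(t,sink=4.,x=125):
    "points along the upper needle, scale frame, pan turned by t about its middle"
    h=np.linspace(30,99,24)
    return np.c_[np.full(24,x),103-h*np.sin(t),60-sink+h*np.cos(t)]
def tilt(w):
    "tilt whose projected needle lies on the darkest pixels; also the tip-mark offset along y in mm"
    g=cv2.GaussianBlur(cv2.cvtColor(w["pixels"],cv2.COLOR_BGR2GRAY).astype(np.float32),(0,0),.8)
    ts=np.arange(-.14,.1401,.004);best=[]
    for t in ts:
        for du in(-2,-1,0,1,2):
            for dv in(-2,-1,0,1,2):
                p=(proj(w,S2W(needlepts(t)))+[du,dv]).astype(np.float32)
                best.append((cv2.remap(g,p[:,:1],p[:,1:],1).mean(),round(t,3),du,dv))
    return sorted(best)[:4]
def redmark(w):
    hsv=cv2.cvtColor(w["pixels"],cv2.COLOR_BGR2HSV)
    m=((hsv[...,0]<8)|(hsv[...,0]>172))&(hsv[...,1]>150)&(hsv[...,2]>60)
    n,l,s,c=cv2.connectedComponentsWithStats(m.astype('uint8'))
    i=1+np.argmax(s[1:,4]);return s[i],c[i]
def look(n):
    st();w=r.grab_frame('wrist');s=r.grab_frame('side');pickle.dump((w,s),open(n,'wb'))
    e0=faredge(pickle.load(open('v1.pkl','rb'))[2]);e=faredge(s)
    print('edge rise',(e[0]-e0[0])/dvdz(s),'needle',tilt(w),'red',redmark(w))
E
python3 -c "
from h import *
print(tilt(pickle.load(open('v7.pkl','rb'))[0]))
look('v8.pkl')"
```

```text
[(np.float32(33.705944), np.float64(0.136), 0, 2), (np.float32(33.74828), np.float64(0.132), 0, 2), (np.float32(33.81087), np.float64(0.14), 0, 1), (np.float32(33.842587), np.float64(0.128), 0, 2)]
20.575 scale xy [149.6  38.1] z 198.3 yaw rel 1.5706 F [-0.5  0.   0.2] 49.7
edge rise -4.314235768500636 needle [(np.float32(33.9639), np.float64(0.056), 0, 2), (np.float32(33.998306), np.float64(0.06), 0, 2), (np.float32(34.015377), np.float64(0.052), 0, 2), (np.float32(34.02681), np.float64(0.06), 0, 1)] red (array([185, 103,  17,   9, 133], dtype=int32), array([192.63909774, 106.93984962]))
```

The needle fit and the edge reading disagree, so I'll check the needle's pixels directly.

```bash
python3 -c "
from h import *
w=pickle.load(open('v8.pkl','rb'))[0];w7=pickle.load(open('v7.pkl','rb'))[0]
for f in(w7,w):
    g=cv2.cvtColor(f['pixels'],cv2.COLOR_BGR2GRAY)
    for v in range(92,138,2): print(v,''.join('#' if x<40 else '+' if x<55 else '.' for x in g[v,184:236]))
print(proj(w,S2W(np.vstack([needlepts(t)[[0,23]] for t in(0,.06,.12)]))).round(1).tolist())
"
```

```text
92 ....................................................
94 ....................................................
96 .......................+............................
98 .................+.....+............................
100 .................+...+..............................
102 ...............................+....................
104 ....++++++++++++++...........+++....................
106 ....+++++++++++++++.........++..+++++++++++.........
108 ...+++++++++++++++...........++++++++++#+#+.........
110 ..++.+++++++#++++++...........+.++.+######+.........
112 ...............................++.+######...........
114 .................................+######............
116 ..................+.....+...+..+#######+............
118 ..................+..........++#######..............
120 .............................+#######...............
122 ...........................#########................
124 ..........................########+.................
126 ........................+########...................
128 .....+#####+............########....................
130 ...+###+.........
[... 910 characters left out ...]
..+.############.................
118 ..................+....+########+...................
120 ..................+.+..+#####++.....................
122 ....................................................
124 ....................................................
126 ....................................................
128 .....+######........................................
130 ....####++..........................................
132 ....................................................
134 ....................................................
136 ....................................................
[[220.5, 106.3], [208.2, 105.7], [220.6, 108.7], [208.6, 116.5], [220.7, 111.1], [209.1, 127.1]]
```

The needle tip is at row 118 against 107 at the mark, which is about 0.056 rad, so the case needs about 11 mm more.

Call:
{"name": "play_rows", "arguments": {"rows": [{"dx": -6, "dy": -50, "dz": 0, "twist": 0}, {"dx": -6, "dy": -50, "dz": 0, "twist": 0}, {"dx": -7, "dy": -50, "dz": 0, "twist": 0}, {"dx": 0, "dy": 0, "dz": 50, "twist": 0}, {"dx": 0, "dy": 0, "dz": 50, "twist": 0}, {"dx": 0, "dy": 0, "dz": 30, "twist": 0}, {"dx": 5, "dy": 0, "dz": 0, "twist": 0}, {"dx": 5, "dy": 0, "dz": 0, "twist": 0}, {"dx": 3, "dy": 0, "dz": 0, "twist": 0}, {"dx": 2, "dy": 0, "dz": 0, "twist": 0}, {"dx": 2, "dy": 0, "dz": 0, "twist": 0}, {"dx": 2, "dy": 0, "dz": 0, "twist": 0}, {"dx": 2, "dy": 0, "dz": 0, "twist": 0}, {"dx": 2, "dy": 0, "dz": 0, "twist": 0}, {"dx": 1.5, "dy": 0, "dz": 0, "twist": 0}, {"dx": 1.5, "dy": 0, "dz": 0, "twist": 0}, {"dx": 0, "dy": 0, "dz": 0, "twist": 0}, {"dx": 0, "dy": 0, "dz": 0, "twist": 0}]}}

```text
clock: 22.92
ee_pos: [554.1, 89.1, 69.1]
orientation: [-2.253, -2.189, 0.0]
contact_force: [0.6, -2.3, 1.9]
opening: 50.1
finger_force: 1.6
```

Call:
{"name": "play_rows", "arguments": {"rows": [{"dx": -3, "dy": 0, "dz": 0, "twist": 0}, {"dx": -12, "dy": 0, "dz": 0, "twist": 0}, {"dx": 0, "dy": 0, "dz": -40, "twist": 0}, {"dx": 0, "dy": 0, "dz": -50, "twist": 0}, {"dx": 0, "dy": 0, "dz": -40, "twist": 0}, {"dx": 3, "dy": 50, "dz": 0, "twist": 0}, {"dx": 3, "dy": 50, "dz": 0, "twist": 0}, {"dx": 2, "dy": 50, "dz": 0, "twist": 0}, {"dx": 0, "dy": 0, "dz": 0, "twist": 0}, {"dx": 0, "dy": 0, "dz": 0, "twist": 0}, {"dx": 0, "dy": 0, "dz": 0, "twist": 0}]}}

```text
clock: 24.3
ee_pos: [703.2, 77.5, 199.8]
orientation: [-2.253, -2.189, -0.0]
contact_force: [-0.7, -0.2, -0.4]
opening: 49.9
finger_force: 0.0
```

```bash
cat >> h.py <<'E'
def show(f):
    g=cv2.cvtColor(f['pixels'],cv2.COLOR_BGR2GRAY)
    for v in range(88,130): print(v,''.join('#' if x<40 else '+' if x<55 else '.' for x in g[v,184:236]))
E
python3 -c "
from h import *
look('v9.pkl');w=pickle.load(open('v9.pkl','rb'))[0];show(w)"
```

```text
24.3 scale xy [149.4  38.3] z 199.8 yaw rel 1.5708 F [-0.7 -0.2 -0.4] 49.9
edge rise -8.710135001550764 needle [(np.float32(34.259045), np.float64(0.016), 1, 0), (np.float32(34.2697), np.float64(0.012), 1, 0), (np.float32(34.28691), np.float64(-0.004), 1, 1), (np.float32(34.290794), np.float64(0.016), 0, 0)] red (array([186, 103,  16,   9, 130], dtype=int32), array([193.13846154, 107.24615385]))
88 ....................................................
89 ....................................................
90 ....................................................
91 ....................................................
92 ....................................................
93 ....................................................
94 ....................................................
95 .......................+............................
96 ....................................................
97 ....................................................
98 ........................+...........................
99 .....................+..............................
100 .....................+..+
[... 980 characters left out ...]
................
118 .....................++.............................
119 ....................................................
120 ....................+...............................
121 .....................+..............................
122 ....................................................
123 ....................................................
124 ....................................................
125 ....................................................
126 ....................................................
127 .........+..........................................
128 .......#+###........................................
129 ....++######........................................
```

The needle is now practically on the mark: tip row 107.6, mark row 107.2. I'll check that the case is square and centred from above.

Call:
{"name": "play_rows", "arguments": {"rows": [{"dx": 0, "dy": -50, "dz": -30, "twist": 0}, {"dx": 0, "dy": -50, "dz": -30, "twist": 0}, {"dx": 0, "dy": -50, "dz": 0, "twist": 0}, {"dx": 0, "dy": 0, "dz": 0, "twist": 0}, {"dx": 0, "dy": 0, "dz": 0, "twist": 0}]}}

```text
clock: 25.02
ee_pos: [554.2, 82.0, 259.9]
orientation: [2.252, 2.188, 0.002]
contact_force: [0.3, 0.4, -0.4]
opening: 50.3
finger_force: 0.0
```

```bash
cat >> h.py <<'E'
def case(w,z=96):
    hsv=cv2.cvtColor(w['pixels'],cv2.COLOR_BGR2HSV)
    m=((hsv[...,0]>100)&(hsv[...,0]<125)&(hsv[...,1]>110)&(hsv[...,2]>50)).astype('uint8')
    c0=proj(w,S2W([0,105,100]))[0]
    k=np.zeros_like(m);x=proj(w,S2W([[-62,45,100],[-62,178,100],[62,178,100],[62,45,100]]))
    cv2.fillPoly(k,[x.astype(int)],1);m&=k
    pts=cv2.findNonZero(m);
    S=np.array([toS(back(w,p,z)) for p in pts[:,0]],np.float32)
    out={}
    for n,a,sgn in(('x-',0,-1),('x+',0,1),('y-',1,-1),('y+',1,1)):   # outermost pixel per bin along each side
        b=1-a;o=[]
        for lo in np.arange(-36,36,3)+(0 if b==0 else 112):
            q=S[(S[:,b]>=lo)&(S[:,b]<lo+3)]
            q=q[(q[:,a]-(112 if a else 0))*sgn>25]
            if len(q): e=q[np.argmax(q[:,a]*sgn)]; o.append((e[b],e[a]))
        if len(o)>4:
            o=np.array(o);p=np.polyfit(o[:,0],o[:,1],1);d=o[:,1]-np.polyval(p,o[:,0]);o=o[abs(d)<1.5];p=np.polyfit(o[:,0],o[:,1],1)
            out[n]=(round(np.median(o[:,1]),1),'slope',round(p[0],4),len(o))
    return out
E
python3 -c "
from h import *
st();w=r.grab_frame('wrist');pickle.dump(w,open('v10.pkl','wb'));print(case(w));print(proj(w,S2W([[-46,57,96],[46,57,96],[46,167,96],[-46,167,96]])).round())
n=pickle.load(open('v9.pkl','rb'))[0];g=80-cv2.cvtColor(n['pixels'],cv2.COLOR_BGR2GRAY).astype(float)[98:118];g[g<0]=0
for a,b in((208,212),(212,216),(216,220),(220,224)): print(a,(g[:,a:b].sum(1)@np.arange(98,118)/g[:,a:b].sum()).round(2))
"
```

```text
25.025 scale xy [ 0.4 38.4] z 259.9 yaw rel 1.5709 F [ 0.3  0.4 -0.4] 50.3
{'x-': (np.float32(-44.0), 'slope', np.float64(0.0063), 24), 'x+': (np.float32(45.2), 'slope', np.float64(0.0017), 24), 'y-': (np.float32(56.2), 'slope', np.float64(-0.0), 9), 'y+': (np.float32(163.2), 'slope', np.float64(0.0013), 24)}
[[204. 156.]
 [299. 156.]
 [304.  31.]
 [199.  31.]]
208 107.58
212 107.58
216 107.62
220 107.57
```

```bash
python3 -c "
from h import *
print(r.close_job())"
```

```text
the job is handed in; nothing more can be done
None
```

The job is handed in at about 25 s: the case lies flat on the pan alone, within about 1 mm of the middle of its width and 0.003 rad of square, and the needle is at the red mark (pan tilt about 0.002–0.004 rad).

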